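# Sort left and right gel clamps into the wash caddy

## Task

Put away the gel-casting clamps: lay both left-hand L-shaped clamps in the blue tray of the caddy and both right-hand ones in the orange tray, each flat on the tray floor with its fin up, set down rather than dropped (seen from above with the foot end pointing away from you, a left-hand clamp's foot sticks out to the left). The T-shaped and the straight clamp belong to another set: leave them, the tube rack and the beaker where they are.

Things in the scene. Friction and masses are not known exactly. Their poses are not given: they have to be found in the camera images.
- left_clamp_a: LEFT-hand clamp, about 60 g, lying flat: yellow bar 70 (x) x 22 (y) x 8 mm, on it a black grip fin 44 (x) x 14 (y) mm, top 42 mm above the underside. At the bar's +x end a yellow foot with a dark screw, 24 mm along x, 8 mm thick, sticks out 26 mm to +y (left): an L, footprint x -35..35, y -11..37 mm. Origin: centre of the bar's underside, below the fin's centre; z up. Belongs in the blue tray.
- left_clamp_b: LEFT-hand clamp, about 60 g, lying flat: yellow bar 70 (x) x 22 (y) x 8 mm, on it a black grip fin 44 (x) x 14 (y) mm, top 42 mm above the underside. At the bar's +x end a yellow foot with a dark screw, 24 mm along x, 8 mm thick, sticks out 26 mm to +y (left): an L, footprint x -35..35, y -11..37 mm. Origin: centre of the bar's underside, below the fin's centre; z up. Belongs in the blue tray.
- right_clamp_a: RIGHT-hand clamp, about 60 g, lying flat: yellow bar 70 (x) x 22 (y) x 8 mm, on it a black grip fin 44 (x) x 14 (y) mm, top 42 mm above the underside. At the bar's +x end a yellow foot with a dark screw, 24 mm along x, 8 mm thick, sticks out 26 mm to -y (right): an L, footprint x -35..35, y -37..11 mm. Origin: centre of the bar's underside, below the fin's centre; z up. Belongs in the orange tray.
- right_clamp_b: RIGHT-hand clamp, about 60 g, lying flat: yellow bar 70 (x) x 22 (y) x 8 mm, on it a black grip fin 44 (x) x 14 (y) mm, top 42 mm above the underside. At the bar's +x end a yellow foot with a dark screw, 24 mm along x, 8 mm thick, sticks out 26 mm to -y (right): an L, footprint x -35..35, y -37..11 mm. Origin: centre of the bar's underside, below the fin's centre; z up. Belongs in the orange tray.
- tee_clamp: look-alike that does not belong: clamp, about 60 g, lying flat: yellow bar 70 (x) x 22 (y) x 8 mm, on it a black grip fin 44 (x) x 14 (y) mm, top 42 mm above the underside. It has a foot on both sides of its +x end, making a T (y from -37 to 37 mm). Origin: centre of the bar's underside, below the fin's centre; z up. Leave it.
- straight_clamp: look-alike that does not belong: clamp, about 60 g, lying flat: yellow bar 70 (x) x 22 (y) x 8 mm, on it a black grip fin 44 (x) x 14 (y) mm, top 42 mm above the underside. It has no foot at all. Origin: centre of the bar's underside, below the fin's centre; z up. Leave it.
- blue_tray: blue open tray for the left-hand clamps, fixed, end to end along x with the other tray in a low white caddy (216 x 148 mm, rim 14 mm high). Outside 102 (x) x 136 (y) mm, inside 96 x 130; wall tops 24 mm and inner floor 4 mm above the origin (centre of the underside, 6 mm over the bench). Takes two clamps side by side, bars along x. Either tray may be the nearer.
- orange_tray: orange open tray for the right-hand clamps, fixed, end to end along x with the other tray in a low white caddy (216 x 148 mm, rim 14 mm high). Outside 102 (x) x 136 (y) mm, inside 96 x 130; wall tops 24 mm and inner floor 4 mm above the origin (centre of the underside, 6 mm over the bench). Takes two clamps side by side, bars along x. Either tray may be the nearer.
- tube_rack: loose orange block rack of small capped tubes, 60 mm (x) by 110 mm (y), 41 mm tall over the caps; origin: centre of its underside. Bystander, leave it.
- beaker: loose empty glass beaker, 52 mm across, 70 mm tall; origin: centre of its underside. Bystander, leave it.
Things that resemble listed ones, but are neither listed nor needed, are in the scene too. Leave any green look-alike of the right_clamp_b alone. What is shaped like the right_clamp_a but red is not meant.

How it is judged:
At the end, for the whole second after the job is handed in: Both left-hand clamps lie in the blue tray and both right-hand clamps in the orange tray, released and at rest, base on the tray floor (origin 1 to 8 mm above the tray's origin, tilt under 0.12 rad); T clamp, straight clamp, tube rack and beaker are within 20 mm of where they began (x of left_clamp_a in the frame of blue_tray between -0.05 and 0.05 m and y of left_clamp_a in the frame of blue_tray between -0.065 and 0.065 m and z of left_clamp_a in the frame of blue_tray between 0.001 and 0.008 m and angle between each of left_clamp_a, left_clamp_b, right_clamp_a, right_clamp_b's own z axis and vertical below 0.12 rad and linear speed of each of left_clamp_a, left_clamp_b, right_clamp_a, right_clamp_b below 0.02 m/s and angular speed of each of left_clamp_a, left_clamp_b, right_clamp_a, right_clamp_b below 0.2 rad/s and x of left_clamp_b in the frame of blue_tray between -0.05 and 0.05 m and y of left_clamp_b in the frame of blue_tray between -0.065 and 0.065 m and z of left_clamp_b in the frame of blue_tray between 0.001 and 0.008 m and x of right_clamp_a in the frame of orange_tray between -0.05 and 0.05 m and y of right_clamp_a in the frame of orange_tray between -0.065 and 0.065 m and z of right_clamp_a in the frame of orange_tray between 0.001 and 0.008 m and x of right_clamp_b in the frame of orange_tray between -0.05 and 0.05 m and y of right_clamp_b in the frame of orange_tray between -0.065 and 0.065 m and z of right_clamp_b in the frame of orange_tray between 0.001 and 0.008 m and distance of each of tee_clamp, straight_clamp, tube_rack, beaker from where it was at the start of the episode below 0.02 m); the robot touches nothing.
It fails at once if a look-alike, the tube rack or the beaker is moved 20 mm or more (distance of any of tee_clamp, straight_clamp, tube_rack, beaker from where it was at the start of the episode above 0.02 m).
It fails at once if a clamp is dropped or thrown (faster than 0.7 m/s within 40 mm of the bench) ((linear speed of left_clamp_a above 0.7 m/s and height (world z) of left_clamp_a below 0.04 m) or (linear speed of left_clamp_b above 0.7 m/s and height (world z) of left_clamp_b below 0.04 m) or (linear speed of right_clamp_a above 0.7 m/s and height (world z) of right_clamp_a below 0.04 m) or (linear speed of right_clamp_b above 0.7 m/s and height (world z) of right_clamp_b below 0.04 m)).
It also fails if it takes over 99 s, if anything falls off the work surface, if the arm or the gripper's body presses on something with over 40 N, if the wrist force passes 120 N, or if a joint passes its speed limit or range.

## Robot

A 7-joint arm with a two-finger parallel gripper is mounted at the origin on the work surface. World frame = base frame: x ahead of the robot, y to its left, z up, the work surface at z = 0. Lengths are in m, angles in rad, forces in N, time in s.
With the tool pointing down it reaches from about 0.4 to 0.85 m from the base axis. Payload 10.4 kg.
Tool frame: the origin (TCP) lies midway between the tips of the shut fingers; the grasp point (between the pads) lies manip.pinch_z behind it (manip.pinch_z is the distance from the TCP to the grasp point, in m); z points along the fingers, y is the direction in which the jaws open and shut (so a half turn about z gives the same grasp; the last joint's range is limited). The gripper opens to 85 mm and grips with 20 to 120 N. Pads are 22 mm wide; open, the fingers measure 114 mm over their backs; the gripper's body (76 mm by 85 mm) begins 54 mm behind the grasp point. The pads swing forward as they close: fully open they stand 13 mm farther back than shut.
Start: joints at [-1.227, 0.332, -0.065, 1.46, 0.022, 1.35, -0.088], TCP at [0.224, 0.583, 0.231] pointing down, gripper open.
Joint ranges: [-2.6, 2.6], [-0.5, 2.12], [-1.47, 1.34], [0.16, 2.42], [-1.27, 4.41], [0.06, 2.06], [-2.6, 2.6]. Speed limits (rad/s): [2.22, 2.22, 2.79, 2.79, 3.14, 3.14, 3.14].

## Interface

Orientations are given as a unit quaternion [x, y, z, w].
In Python, from workcell import manip gives the robot as it stands.
- The arm moves only by the shell command python3 -m handwheel 'ROWS' [FORCE]. ROWS is JSON, a list that holds one entry, the list of rows, each a list of 7 numbers: the shift along the tool's x, y, z in m, then the turn, a rotation vector about the tool's x, y, z in rad, then the finger opening in m, from 0 to 0.0854. In form: [[[tx, ty, tz, ax, ay, az, claw], ...]]. A call has 1 to 8 rows; each row is the pose to reach, as a shift and turn from the pose commanded when the call began, along the tool's axes at that moment; what a row does not reach only later rows make up. A row lasts 1/8 s, in which the tool goes at most 62.5 mm and 10.7 degrees, less where a joint would pass 70% of its speed; a pose out of reach is approached as far as the arm can. A call with a gripper value outside its range is refused whole. The fingers move at their own pace and stop on an object; FORCE is the grip in N (left out, the last holds). Time passes only in rows, so rows that repeat a pose let the fingers close. It gives the time, the measured TCP pose, the force and the opening at its end, in the units of the state.
- manip.get_obs(): the state, without advancing time (a new reading comes with each control period).
- manip.camera(name): name is "scene" or "top" or "wrist"; returns the picture (384x512x3 uint8, blue, green, red); there is no depth.
- manip.calibration(name): a dict with "fx", "fy", "cx", "cy" (pixels), "view" (4x4, takes a point from world to camera coordinates); the wrist camera has in their place "tool_from_camera" (4x4, takes a point from camera to tool coordinates, whose origin is the TCP and whose axes are the flange's). Camera axes: x right, y up, looking along -z (the intrinsics and any distortion apply to the point x, -y, -z); pixel columns grow to the right and rows downward; lengths in m; the calibration is good to about 2 mm. The wrist camera is an equidistant fisheye: a pixel r from the principal point sees the ray r / f radians off the axis. A picture is of the moment at which its call begins: read the wrist's pose just before it. calibration takes no time and is no camera call.
- manip.hand_in(): hands the job in, once; it reports no verdict.
The state is a dict: "clock": time; "joint_pos": joint angles; "joint_velocities": joint speeds; "tau": joint torques, N m; "position": TCP position; "ee_rot": TCP orientation; "ft_force": force on the tool from outside, world axes, zero at the start; "torque": the same for the moment, N m; "grip_width": opening from 0.0 (shut) to 1.0 (fully open).
Only numpy, scipy, OpenCV 4.12 (cv2) and the standard library are available. Lean on these libraries where they do the work, as an engineer would, in place of code of your own. Each camera call takes 0.05 s, during which the arm holds its last target.

## Working session

There is one attempt and no reset: what is moved stays moved. The work goes in short steps, Python scripts to look and compute and a shell command to move; the robot and the scene stay as the last step left them, time stands still between calls to the robot, and variables do not carry over. Pictures are saved under pics/ and viewed, and the job is handed in when it is done.

```bash
ls; mkdir -p pics; python3 - <<'E'
from workcell import manip
import cv2
print(manip.get_obs(), manip.pinch_z)
for n in ("scene","top","wrist"):
    im=manip.camera(n); cv2.imwrite(f"pics/{n}0.png",im); print(n,manip.calibration(n))
E
```

```text
pics
{'clock': 0.0, 'joint_pos': array([-1.22660383,  0.33288215, -0.06468028,  1.46094321,  0.02160483,
        1.34989183, -0.08848985]), 'joint_velocities': array([-0.001123  ,  0.00043022,  0.00114864, -0.00185683,  0.00153878,
       -0.00034754, -0.00063692]), 'tau': array([-2.95172595e-04, -6.25454450e+01,  4.88828856e-02, -3.91618967e+01,
        1.61162083e-02,  9.80790763e-03, -1.75216138e-05]), 'position': array([0.22402289, 0.58307089, 0.23050856]), 'ee_rot': array([ 1.82363177e-01,  9.83230981e-01, -7.08542756e-04, -9.22246642e-05]), 'ft_force': array([-0.3273309 ,  0.54563521, -0.31937425]), 'torque': array([ 0.00100361, -0.0206824 , -0.00265318]), 'grip_width': 0.9993808104663282} 0.0187
scene {'fx': 391.22038034198755, 'fy': 391.22038034198755, 'cx': 249.11707261628015, 'cy': 196.0113338246645, 'view': array([[-0.02275397,  0.99968006, -0.0110471 ,  0.00508705],
       [-0.7526441 , -0.00985589,  0.6583538 ,  0.34771494],
       [ 0.65803428,  0.02329469,  0.75262756, -1.41605829],
       [ 0.        ,  0.        ,  0.        ,  1.        ]])}
top {'fx': 409.1391286199724, 'fy': 409.1391286199724, 'cx': 264.2589680598505, 'cy': 190.16168616608718, 'view': array([[-0.02192172, -0.99938236, -0.02746524,  0.0203972 ],
       [ 0.98981346, -0.0255609 ,  0.14005695, -0.49639264],
       [-0.14067248, -0.02411517,  0.98976245, -1.15440483],
       [ 0.        ,  0.        ,  0.        ,  1.        ]])}
wrist {'fx': 297.3186396354542, 'fy': 297.3186396354542, 'cx': 260.45791669023663, 'cy': 190.83088576144908, 'tool_from_camera': array([[-2.04852669e-04,  9.53285591e-01,  3.02070421e-01,
         7.57676925e-02],
       [ 9.99999167e-01, -1.89683357e-04,  1.27677152e-03,
         7.28762102e-04],
       [ 1.27442562e-03,  3.02070431e-01, -9.53284758e-01,
        -1.41235563e-01],
       [ 0.00000000e+00,  0.00000000e+00,  0.00000000e+00,
         1.00000000e+00]])}
```

View pics/top0.png

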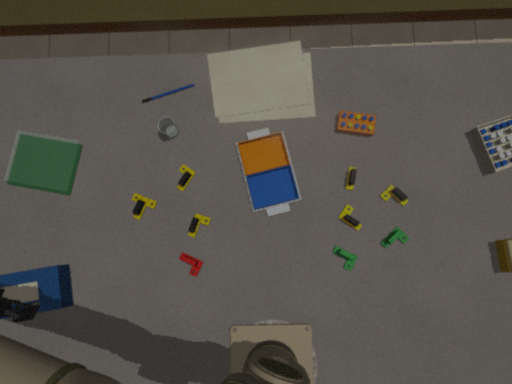

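View pics/scene0.png

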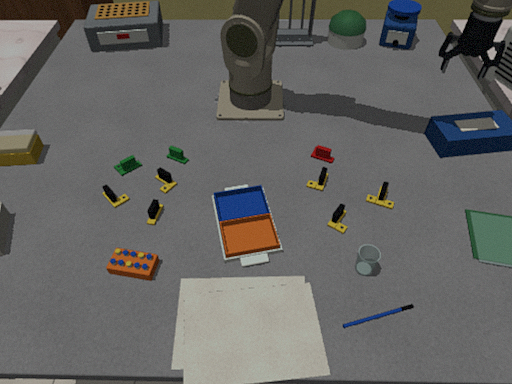

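View pics/wrist0.png

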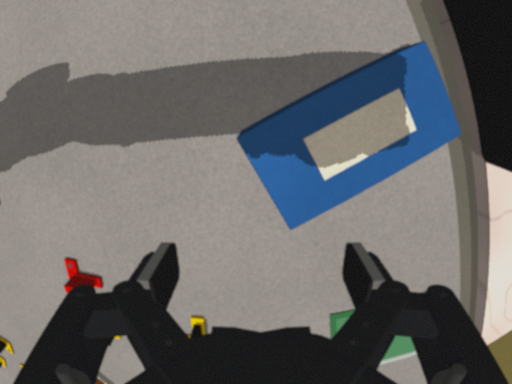

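```bash
python3 - <<'E'
import cv2,numpy as np
im=cv2.imread("pics/top0.png")
a=cv2.resize(im[155:245,125:220],None,fx=4,fy=4,interpolation=cv2.INTER_CUBIC)
b=cv2.resize(im[155:245,325:420],None,fx=4,fy=4,interpolation=cv2.INTER_CUBIC)
cv2.imwrite("pics/topcrop.png",np.hstack([a,b]))
E
```

```text
(no output)
```

View pics/topcrop.png

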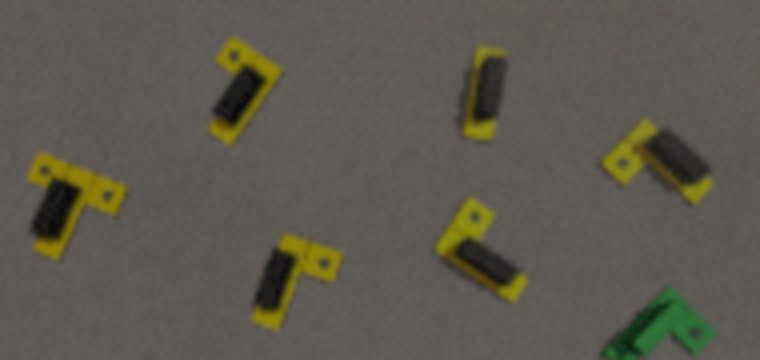

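```bash
cat > h.py <<'E'
from workcell import manip
import cv2,numpy as np
def cast(n,px,z,cal=None):
    c=manip.calibration(n); V=c["view"]; R=V[:3,:3]; C=-R.T@V[:3,3]
    px=np.atleast_2d(px).astype(float)
    d=np.c_[(px[:,0]-c["cx"])/c["fx"],-(px[:,1]-c["cy"])/c["fy"],-np.ones(len(px))]@R
    return C+d*((z-C[2])/d[:,2])[:,None]
def proj(n,P):
    c=manip.calibration(n); V=c["view"]; p=np.atleast_2d(P)@V[:3,:3].T+V[:3,3]
    return np.c_[c["cx"]-c["fx"]*p[:,0]/p[:,2], c["cy"]+c["fy"]*p[:,1]/p[:,2]]
E
python3 - <<'E'
from h import *
im=cv2.imread("pics/top0.png")
V=manip.calibration("top")["view"];print("cam",-V[:3,:3].T@V[:3,3])
S=4
big=cv2.resize(im,None,fx=S,fy=S,interpolation=cv2.INTER_CUBIC)
hsv=cv2.cvtColor(big,cv2.COLOR_BGR2HSV)
def blobs(lo,hi,amin):
    m=cv2.inRange(hsv,lo,hi); m=cv2.morphologyEx(m,cv2.MORPH_CLOSE,np.ones((25,25)))
    return [c for c in cv2.findContours(m,0,2)[0] if cv2.contourArea(c)>amin]
vis=im.copy()
for c in blobs((22,120,70),(35,255,255),800):
    px=(cv2.convexHull(c)[:,0]+.5)/S-.5
    P=cast("top",px,.006)[:,:2]
    r=cv2.minAreaRect((P*1000).astype(np.float32))
    print("yellow px",px.mean(0).round(),"c",np.round(r[0],1),"size",np.round(r[1],1),"ang",round(r[2],1))
    print("   corners",cv2.boxPoints(r).round().tolist())
for nm,lo,hi in(("blue",(105,120,60),(125,255,255)),("orange",(5,150,90),(18,255,255))):
  for c in blobs(lo,hi,8000):
    px=(cv2.convexHull(c)[:,0]+.5)/S-.5
    P=cast("top",px,.030)[:,:2]; r=cv2.minAreaRect((P*1000).astype(np.float32))
    print(nm,px.mean(0).round(),np.round(r[0],1),np.round(r[1],1),round(r[2],1))
E
```

```text
cam [ 0.32939026 -0.02014232  1.21267001]
yellow px [506. 250.] c [ 294.8 -682.1] size [93.3 21.6] ang 12.6
   corners [[247.0, -682.0], [252.0, -703.0], [343.0, -682.0], [338.0, -661.0]]
yellow px [198. 224.] c [398.1 204.8] size [49.3 70.7] ang 69.9
   corners [[356.0, 194.0], [423.0, 170.0], [440.0, 216.0], [373.0, 240.0]]
yellow px [351. 218.] c [ 414.7 -246.9] size [71.3 48.9] ang 53.5
   corners [[374.0, -261.0], [413.0, -290.0], [456.0, -233.0], [416.0, -204.0]]
yellow px [142. 205.] c [458.2 379.5] size [76.  70.9] ang 67.1
   corners [[411.0, 358.0], [476.0, 331.0], [506.0, 401.0], [440.0, 428.0]]
yellow px [392. 197.] c [ 467.8 -371.6] size [70.5 49.6] ang 43.3
   corners [[425.0, -378.0], [459.0, -414.0], [510.0, -365.0], [476.0, -329.0]]
yellow px [350. 178.] c [ 531.1 -247.1] size [24.1 70.6] ang 80.5
   corners [[494.0, -253.0], [564.0, -265.0], [568.0, -241.0], [498.0, -229.0]]
yellow px [183. 177.] c [546.6 254.8] size [49.4 71. ] ang 55.2
   corners [[503.0, 255.0], [562.0, 214.0], [590.0, 255.0], [532.0, 295.0]]
blue [ 49. 284.] [232.8 687.9] [100.  172.4] 8.3
blue [273. 186.] [507.1 -13.7] [101.  133.1] 13.0
orange [265. 152.] [608.5  10. ] [100.7 133.3] 13.1
orange [359. 123.] [ 694.  -268.9] [108.9  59.9] 80.5
```

```bash
cat >> h.py <<'E'
from scipy.spatial.transform import Rotation as Ro
def plan(x,y,z,yaw):
    o=manip.get_obs(); p=np.array(o["position"]); R=Ro.from_quat(o["ee_rot"])
    T=Ro.from_euler("z",yaw,degrees=True)*Ro.from_euler("x",180,degrees=True)
    print("clk %.2f pos %s yaw %.1f F %s w %.3f"%(o["clock"],p.round(4),np.degrees(np.arctan2(*R.as_matrix()[[1,0],[0,0]])),np.round(o["ft_force"],1),o["grip_width"]))
    print(" shift",R.inv().apply(np.array([x,y,z])-p).round(4),"turn",(R.inv()*T).as_rotvec().round(3))
E
python3 - <<'E'
from h import *
cl={"RA":(.4025,.2170,-20.1),"RB":(.4042,-.2392,53.5),"L1":(.4767,-.3811,43.3),"L2":(.5392,.2441,-34.8)}
for cam in("top","scene"):
    im=cv2.imread(f"pics/{cam}0.png"); S=3; B=cv2.resize(im,None,fx=S,fy=S,interpolation=cv2.INTER_CUBIC)
    def poly(P,col): cv2.polylines(B,[((proj(cam,P)+.5)*S).astype(int)],True,col,1)
    for k,(x,y,a) in cl.items():
        s=1 if k[0]=="L" else -1
        M=Ro.from_euler("z",a,degrees=True).as_matrix()
        L=np.array([(-35,-11,8),(35,-11,8),(35,37,8),(11,37,8),(11,11,8),(-35,11,8)])*[1,s,1]/1e3
        poly(L@M.T+[x,y,0],(255,0,255))
        F=np.array([(-22,-7,42),(22,-7,42),(22,7,42),(-22,7,42)])/1e3; poly(F@M.T+[x,y,0],(255,255,0))
    M=Ro.from_euler("z",13.2,degrees=True).as_matrix()
    for c in((.5071,-.0137),(.6085,.0100)):
        poly(np.array([(-51,-68,30),(51,-68,30),(51,68,30),(-51,68,30)])/1e3@M.T+[*c,0],(0,255,0))
    crop=B[140*S:245*S,120*S:420*S] if cam=="top" else B[130*S:270*S,90*S:410*S]
    cv2.imwrite(f"pics/ov_{cam}.png",cv2.resize(crop,(800,int(800*crop.shape[0]/crop.shape[1]))))
plan(.4025,.217,.13,159.9)
E
```

```text
clk 0.15 pos [0.2241 0.5832 0.2307] yaw 159.0 F [-0.3  0.1  0. ] w 0.999
 shift [-0.2979 -0.2777  0.101 ] turn [-0.001  0.    -0.016]
```

View pics/ov_top.png

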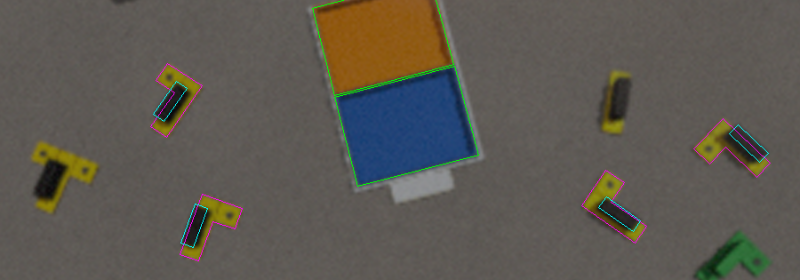

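View pics/ov_scene.png

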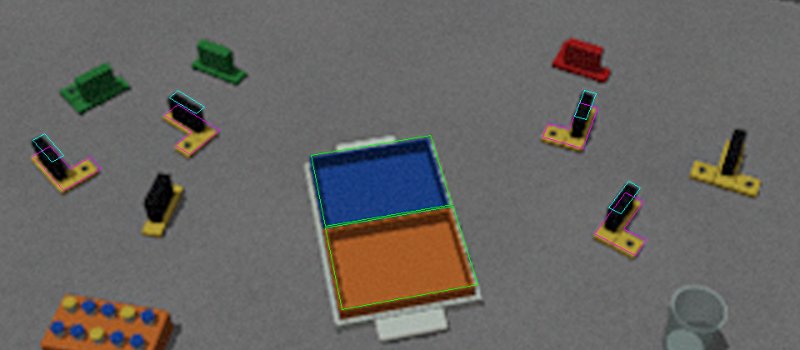

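Clamp and tray outlines land on both views (top: L clamps around px (183,177), (198,224), (351,218), (392,197); trays (265,152)/(273,186)), within about 2 mm. Moving above the first right-hand clamp.

```bash
python3 -m handwheel '[[[-0.04,-0.036,0,0,0,0,0.05],[-0.08,-0.073,0.01,0,0,0,0.05],[-0.12,-0.11,0.03,0,0,0,0.05],[-0.16,-0.147,0.05,0,0,-0.016,0.05],[-0.2,-0.185,0.07,0,0,-0.016,0.05],[-0.24,-0.222,0.09,0,0,-0.016,0.05],[-0.28,-0.26,0.101,0,0,-0.016,0.05],[-0.298,-0.278,0.101,0,0,-0.016,0.05]]]' 60
python3 - <<'E'
from h import *
plan(.4025,.217,.014,159.9)
cv2.imwrite("pics/w1.png",manip.camera("wrist"))
E
```

```text
clock: 1.15
position: [0.4031, 0.2137, 0.1294]
ee_rot: [0.176, 0.984, -0.001, -0.001]
ft_force: [0.9, 0.8, 1.0]
grip_width: 0.585
clk 1.15 pos [0.4031 0.2137 0.1294] yaw 159.7 F [0.9 0.8 1. ] w 0.585
 shift [0.0016 0.0031 0.1154] turn [-0.002 -0.001 -0.003]
```

View pics/w1.png

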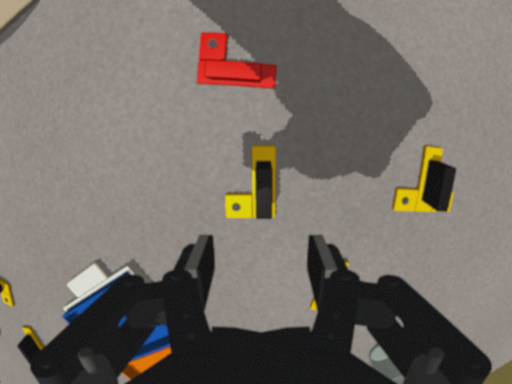

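```bash
cat >> h.py <<'E'
def wproj(P):
    o=manip.get_obs(); c=manip.calibration("wrist"); R=Ro.from_quat(o["ee_rot"])
    t=R.inv().apply(np.atleast_2d(P)-o["position"]); T=np.linalg.inv(c["tool_from_camera"])
    p=t@T[:3,:3].T+T[:3,3]; q=np.c_[p[:,0],-p[:,1],-p[:,2]]
    rr=np.hypot(q[:,0],q[:,1]); th=np.arctan2(rr,q[:,2])
    return np.c_[c["cx"]+c["fx"]*th*q[:,0]/rr, c["cy"]+c["fy"]*th*q[:,1]/rr]
E
python3 - <<'E'
from h import *
# predicted fin top corners
M=Ro.from_euler("z",-20.1,degrees=True).as_matrix()
print(wproj(np.array([(-22,-7,42),(22,-7,42),(22,7,42),(-22,7,42),(-35,-11,8),(-35,11,8),(35,11,8),(35,-37,8)])/1e3@M.T+[.4025,.217,0]).round(0).tolist())
plan(.4025,.217,.014,159.9)
E
```

```text
[[256.0, 164.0], [257.0, 216.0], [274.0, 216.0], [274.0, 164.0], [252.0, 142.0], [277.0, 141.0], [276.0, 215.0], [226.0, 215.0]]
clk 1.20 pos [0.4043 0.2118 0.1298] yaw 159.6 F [ 1.8 -2.7 -0.6] w 0.585
 shift [0.0035 0.0044 0.1158] turn [-0.002  0.    -0.006]
```

```bash
python3 -m handwheel '[[[0,0,0,0,0,0,0.05],[0,0,0.03,0,0,0,0.05],[0,0,0.06,0,0,0,0.05],[0,0,0.085,0,0,0,0.05],[0,0,0.1,0,0,0,0.05],[0,0,0.11,0,0,0,0.05],[0,0,0.116,0,0,0,0.05],[0,0,0.116,0,0,0,0.05]]]' 60
python3 -c "
from h import *
plan(.4025,.217,.014,159.9)"
```

```text
clock: 2.2
position: [0.4027, 0.2172, 0.0144]
ee_rot: [0.174, 0.985, 0.0, 0.0]
ft_force: [-0.1, -0.3, -0.9]
grip_width: 0.586
clk 2.20 pos [0.4027 0.2172 0.0144] yaw 159.9 F [-0.1 -0.3 -0.9] w 0.586
 shift [ 0.0001 -0.0003  0.0004] turn [0. 0. 0.]
```

```bash
python3 -m handwheel '[[[0,0,0,0,0,0,0.005],[0,0,0,0,0,0,0.005],[0,0,0,0,0,0,0.005],[0,0,0,0,0,0,0.005],[0,0,0,0,0,0,0.005],[0,0,0,0,0,0,0.005]]]' 50
python3 -m handwheel '[[[0,0,-0.01,0,0,0,0.005],[0,0,-0.03,0,0,0,0.005],[0,0,-0.06,0,0,0,0.005],[0,0,-0.09,0,0,0,0.005],[0,0,-0.11,0,0,0,0.005],[0,0,-0.116,0,0,0,0.005]]]' 50
python3 -c "
from h import *
plan(.6035,.0314,.13,13.2)
cv2.imwrite('pics/w2.png',manip.camera('wrist'))"
```

```text
clock: 2.95
position: [0.403, 0.2174, 0.0148]
ee_rot: [0.175, 0.985, 0.0, 0.0]
ft_force: [0.3, -0.2, 5.2]
grip_width: 0.156
clock: 3.7
position: [0.4031, 0.2174, 0.1317]
ee_rot: [0.175, 0.985, 0.001, 0.001]
ft_force: [-0.4, 0.4, -0.5]
grip_width: 0.153
clk 3.70 pos [0.4031 0.2174 0.1317] yaw 159.9 F [-0.4  0.4 -0.5] w 0.153
 shift [-0.2521 -0.1058  0.0018] turn [ 2.00e-03 -2.00e-03  2.56e+00]
```

View pics/w2.png

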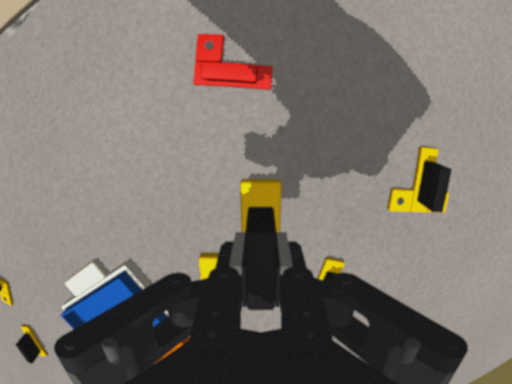

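```bash
python3 -m handwheel '[[[-0.02,-0.008,0,0,0,0.15,0.005],[-0.055,-0.023,0,0,0,0.33,0.005],[-0.095,-0.04,0,0,0,0.51,0.005],[-0.135,-0.056,0,0,0,0.69,0.005],[-0.175,-0.073,0,0,0,0.87,0.005],[-0.215,-0.09,0,0,0,1.05,0.005],[-0.24,-0.1,0,0,0,1.23,0.005],[-0.2526,-0.1052,0,0,0,1.41,0.005]]]' 50
python3 -m handwheel '[[[0,0,0,0,0,0.18,0.005],[0,0,0,0,0,0.36,0.005],[0,0,0,0,0,0.54,0.005],[0,0,0,0,0,0.72,0.005],[0,0,0,0,0,0.9,0.005],[0,0,0,0,0,1.06,0.005],[0,0,0,0,0,1.15,0.005],[0,0,0,0,0,1.15,0.005]]]' 50
python3 -c "
from h import *
plan(.6035,.0314,.024,13.2)
cv2.imwrite('pics/w3.png',manip.camera('wrist'))
cv2.imwrite('pics/s3.png',manip.camera('scene'))"
```

```text
clock: 4.75
position: [0.6039, 0.0297, 0.129]
ee_rot: [0.773, 0.634, -0.001, 0.0]
ft_force: [0.4, 1.0, -1.3]
grip_width: 0.156
clock: 5.75
position: [0.6032, 0.0315, 0.1293]
ee_rot: [0.993, 0.116, -0.001, 0.0]
ft_force: [0.1, 0.0, -0.1]
grip_width: 0.153
clk 5.75 pos [0.6032 0.0315 0.1293] yaw 13.3 F [ 0.1  0.  -0.1] w 0.153
 shift [5.000e-04 1.000e-04 1.053e-01] turn [0.    0.002 0.001]
```

View pics/w3.png

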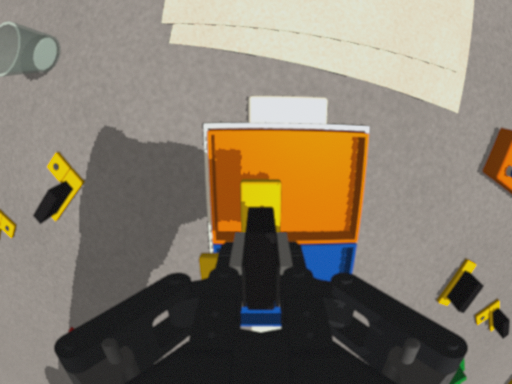

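View pics/s3.png

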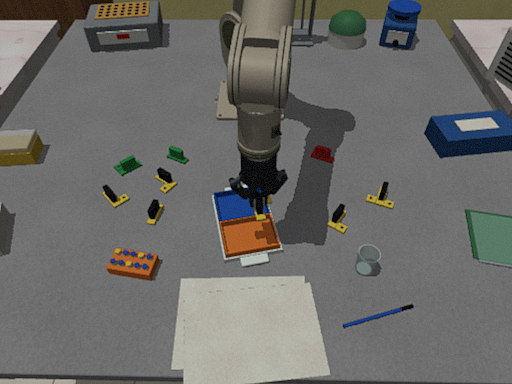

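```bash
python3 - <<'E'
from h import *
M=Ro.from_euler("z",13.2,degrees=True).as_matrix()
im=cv2.imread("pics/w3.png"); 
for h,hx,hy,col in((30,51,68,(0,255,0)),(10,48,65,(255,0,255))):
    n=15; s=np.linspace(-1,1,n)
    P=np.r_[np.c_[s*hx,-hy+0*s],np.c_[hx+0*s,s*hy],np.c_[-s*hx,hy+0*s],np.c_[-hx+0*s,-s*hy]]
    q=wproj(np.c_[P,np.full(len(P),h)]/1e3@M.T+[.6085,.010,0])
    cv2.polylines(im,[q.round().astype(int)],True,col,1)
cv2.imwrite("pics/w3o.png",cv2.resize(im[90:300,170:400],None,fx=3,fy=2.8))
E
```

```text
(no output)
```

View pics/w3o.png

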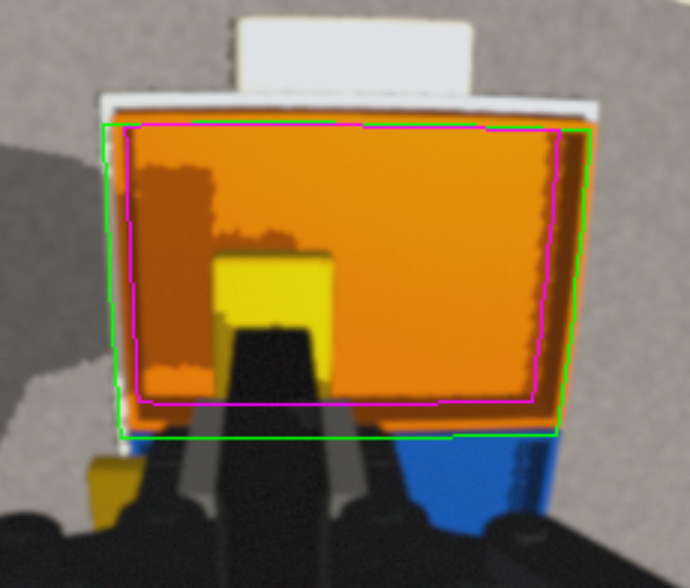

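```bash
python3 -m handwheel '[[[0.0015,0.001,0.02,0,0,0,0.005],[0.0015,0.001,0.05,0,0,0,0.005],[0.0015,0.001,0.075,0,0,0,0.005],[0.0015,0.001,0.09,0,0,0,0.005],[0.0015,0.001,0.098,0,0,0,0.005],[0.0015,0.001,0.102,0,0,0,0.005],[0.0015,0.001,0.1035,0,0,0,0.005],[0.0015,0.001,0.1035,0,0,0,0.005]]]' 50
python3 -c "
from h import *
plan(.605,.0304,.0248,13.2)"
```

```text
clock: 6.85
position: [0.6057, 0.0309, 0.0273]
ee_rot: [0.993, 0.115, 0.0, -0.0]
ft_force: [0.4, -0.4, -0.8]
grip_width: 0.153
clk 6.85 pos [0.6057 0.0309 0.0273] yaw 13.2 F [ 0.4 -0.4 -0.8] w 0.153
 shift [-0.0008  0.0003  0.0025] turn [-0.    -0.001  0.   ]
```

```bash
python3 -m handwheel '[[[0,0,0.001,0,0,0,0.005],[0,0,0.002,0,0,0,0.005],[0,0,0.0025,0,0,0,0.005],[0,0,0.0025,0,0,0,0.005]]]' 50
```

```text
clock: 7.35
position: [0.6055, 0.031, 0.0249]
ee_rot: [0.993, 0.115, 0.0, -0.0]
ft_force: [-3.6, 0.8, 5.9]
grip_width: 0.156
```

```bash
python3 -m handwheel '[[[0,0,0,0,0,0,0.02],[0,0,0,0,0,0,0.03],[0,0,0,0,0,0,0.03],[0,0,-0.005,0,0,0,0.03],[0,0,-0.03,0,0,0,0.03],[0,0,-0.07,0,0,0,0.03],[0,0,-0.1,0,0,0,0.03],[0,0,-0.106,0,0,0,0.03]]]' 50
python3 -c "
from h import *
plan(.5392,.2441,.13,145.2)
cv2.imwrite('pics/w4.png',manip.camera('wrist'))"
```

```text
clock: 8.35
position: [0.6065, 0.0308, 0.1327]
ee_rot: [0.993, 0.115, 0.002, -0.0]
ft_force: [-0.3, 0.3, -0.4]
grip_width: 0.351
clk 8.35 pos [0.6065 0.0308 0.1327] yaw 13.2 F [-0.3  0.3 -0.4] w 0.351
 shift [-0.0168 -0.2231  0.0026] turn [ 4.000e-03 -2.000e-03 -2.304e+00]
```

View pics/w4.png

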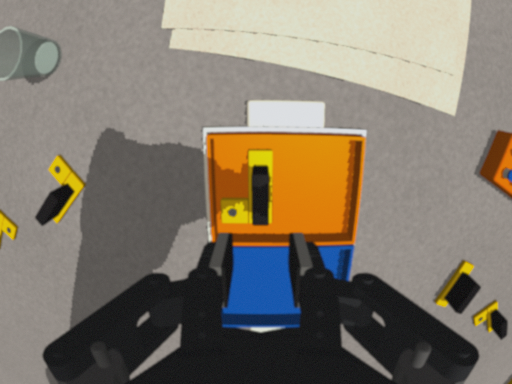

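```bash
python3 -m handwheel '[[[-0.001,-0.015,0,0,0,-0.15,0.03],[-0.004,-0.05,0,0,0,-0.33,0.05],[-0.007,-0.09,0,0,0,-0.51,0.05],[-0.009,-0.13,0,0,0,-0.69,0.05],[-0.012,-0.17,0,0,0,-0.87,0.05],[-0.014,-0.2,0,0,0,-1.05,0.05],[-0.0156,-0.218,0,0,0,-1.23,0.05],[-0.0156,-0.2228,0,0,0,-1.4,0.05]]]' 50
python3 -m handwheel '[[[0,0,0,0,0,-0.18,0.05],[0,0,0,0,0,-0.36,0.05],[0,0,0,0,0,-0.54,0.05],[0,0,0,0,0,-0.72,0.05],[0,0,0,0,0,-0.86,0.05],[0,0,0,0,0,-0.904,0.05],[0,0,0,0,0,-0.904,0.05]]]' 50
python3 - <<'E'
from h import *
plan(.5392,.2441,.014,145.2)
M=Ro.from_euler("z",-34.8,degrees=True).as_matrix()
print(wproj(np.array([(-22,-7,42),(22,-7,42),(22,7,42),(-22,7,42),(-35,-11,8),(-35,11,8),(35,-11,8),(35,37,8)])/1e3@M.T+[.5392,.2441,0]).round(0).tolist())
cv2.imwrite('pics/w5.png',manip.camera('wrist'))
E
```

```text
clock: 9.4
position: [0.5378, 0.2457, 0.1289]
ee_rot: [0.683, 0.731, -0.001, -0.001]
ft_force: [0.6, -0.7, -0.0]
grip_width: 0.59
clock: 10.28
position: [0.5386, 0.2439, 0.1292]
ee_rot: [0.299, 0.954, -0.001, -0.001]
ft_force: [-0.7, -0.2, 0.5]
grip_width: 0.586
clk 10.28 pos [0.5386 0.2439 0.1292] yaw 145.2 F [-0.7 -0.2  0.5] w 0.586
 shift [-0.0005  0.0006  0.1152] turn [-0.001 -0.001  0.   ]
[[251.0, 169.0], [252.0, 220.0], [269.0, 220.0], [269.0, 169.0], [248.0, 146.0], [273.0, 146.0], [249.0, 219.0], [299.0, 219.0]]
```

View pics/w5.png

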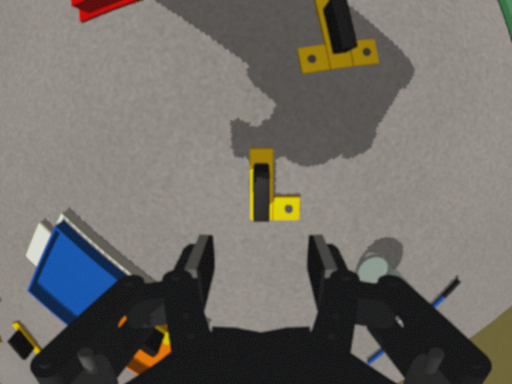

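```bash
python3 -m handwheel '[[[0,0,0.03,0,0,0,0.05],[0,0,0.06,0,0,0,0.05],[0,0,0.085,0,0,0,0.05],[0,0,0.1,0,0,0,0.05],[0,0,0.11,0,0,0,0.05],[0,0,0.116,0,0,0,0.05],[0,0,0.116,0,0,0,0.05]]]' 50
python3 -m handwheel '[[[0,0,0,0,0,0,0.005],[0,0,0,0,0,0,0.005],[0,0,0,0,0,0,0.005],[0,0,0,0,0,0,0.005],[0,0,0,0,0,0,0.005],[0,0,0,0,0,0,0.005]]]' 50
python3 -m handwheel '[[[0,0,-0.01,0,0,0,0.005],[0,0,-0.03,0,0,0,0.005],[0,0,-0.06,0,0,0,0.005],[0,0,-0.09,0,0,0,0.005],[0,0,-0.11,0,0,0,0.005],[0,0,-0.116,0,0,0,0.005]]]' 50
python3 -c "
from h import *
plan(.5135,-.0355,.13,13.2)"
```

```text
clock: 11.2
position: [0.5393, 0.2442, 0.0144]
ee_rot: [0.299, 0.954, 0.0, 0.0]
ft_force: [-0.1, 0.3, 0.6]
grip_width: 0.586
clock: 11.95
position: [0.5397, 0.2445, 0.015]
ee_rot: [0.299, 0.954, 0.0, 0.0]
ft_force: [-0.8, 0.3, 5.8]
grip_width: 0.155
clock: 12.7
position: [0.54, 0.2445, 0.1327]
ee_rot: [0.299, 0.954, 0.001, 0.001]
ft_force: [-0.4, 0.2, -0.7]
grip_width: 0.153
clk 12.70 pos [0.54   0.2445 0.1327] yaw 145.2 F [-0.4  0.2 -0.7] w 0.153
 shift [-0.1379 -0.2451  0.0022] turn [ 0.003 -0.003  2.304]
```

```bash
python3 -m handwheel '[[[-0.01,-0.018,0,0,0,0.15,0.005],[-0.03,-0.053,0,0,0,0.33,0.005],[-0.052,-0.091,0,0,0,0.51,0.005],[-0.075,-0.132,0,0,0,0.69,0.005],[-0.098,-0.172,0,0,0,0.87,0.005],[-0.12,-0.211,0,0,0,1.05,0.005],[-0.134,-0.236,0,0,0,1.23,0.005],[-0.1388,-0.2442,0,0,0,1.4,0.005]]]' 50
python3 -m handwheel '[[[0,0,0,0,0,0.18,0.005],[0,0,0,0,0,0.36,0.005],[0,0,0,0,0,0.54,0.005],[0,0,0,0,0,0.72,0.005],[0,0,0,0,0,0.86,0.005],[0,0,0,0,0,0.904,0.005],[0,0,0,0,0,0.904,0.005]]]' 50
python3 -c "
from h import *
plan(.5138,-.0357,.025,13.2)
cv2.imwrite('pics/w6.png',manip.camera('wrist'))"
```

```text
clock: 13.7
position: [0.5133, -0.0379, 0.1302]
ee_rot: [0.846, 0.534, -0.0, -0.0]
ft_force: [0.6, 0.6, 0.1]
grip_width: 0.159
clock: 14.58
position: [0.5137, -0.0355, 0.1301]
ee_rot: [0.993, 0.115, -0.0, -0.0]
ft_force: [-0.3, -0.3, -0.6]
grip_width: 0.157
clk 14.57 pos [ 0.5137 -0.0355  0.1301] yaw 13.2 F [-0.3 -0.3 -0.6] w 0.157
 shift [1.000e-04 2.000e-04 1.051e-01] turn [-0.     0.001  0.001]
```

View pics/w6.png

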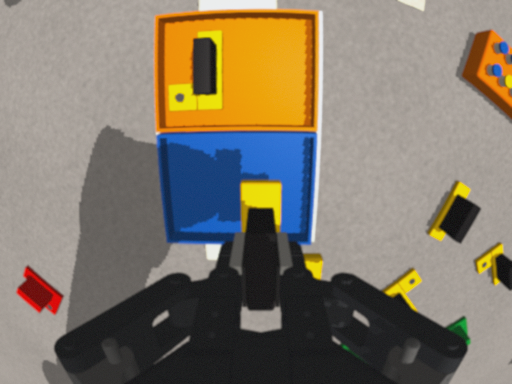

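```bash
python3 -m handwheel '[[[0,0,0.02,0,0,0,0.005],[0,0,0.05,0,0,0,0.005],[0,0,0.075,0,0,0,0.005],[0,0,0.09,0,0,0,0.005],[0,0,0.098,0,0,0,0.005],[0,0,0.102,0,0,0,0.005],[0,0,0.1035,0,0,0,0.005],[0,0,0.1035,0,0,0,0.005]]]' 50
python3 -m handwheel '[[[0,0,0.001,0,0,0,0.005],[0,0,0.002,0,0,0,0.005],[0,0,0.0025,0,0,0,0.005],[0,0,0.0025,0,0,0,0.005]]]' 50
```

```text
clock: 15.62
position: [0.5143, -0.0355, 0.0272]
ee_rot: [0.993, 0.115, 0.0, -0.0]
ft_force: [0.0, -0.4, -0.9]
grip_width: 0.151
clock: 16.12
position: [0.5142, -0.0355, 0.0249]
ee_rot: [0.993, 0.115, 0.0, -0.0]
ft_force: [-3.4, 1.4, 9.7]
grip_width: 0.156
```

```bash
python3 -m handwheel '[[[0,0,0,0,0,0,0.02],[0,0,0,0,0,0,0.03],[0,0,0,0,0,0,0.03],[0,0,-0.005,0,0,0,0.03],[0,0,-0.03,0,0,0,0.03],[0,0,-0.07,0,0,0,0.03],[0,0,-0.1,0,0,0,0.03],[0,0,-0.106,0,0,0,0.03]]]' 50
python3 -m handwheel '[[[-0.01,0.012,0,0,0,-0.1,0.05],[-0.035,0.04,0,0,0,-0.2,0.05],[-0.065,0.074,0,0,0,-0.32,0.05],[-0.095,0.108,0,0,0,-0.44,0.05],[-0.125,0.142,0,0,0,-0.56,0.05],[-0.145,0.164,0,0,0,-0.66,0.05],[-0.1532,0.1731,0,0,0,-0.703,0.05],[-0.1532,0.1731,0,0,0,-0.703,0.05]]]' 50
python3 - <<'E'
from h import *
plan(.4042,-.2392,.014,53.5)
M=Ro.from_euler("z",53.5,degrees=True).as_matrix()
print(wproj(np.array([(-22,-7,42),(22,-7,42),(22,7,42),(-22,7,42),(-35,-11,8),(-35,11,8),(35,11,8),(35,-37,8)])/1e3@M.T+[.4042,-.2392,0]).round(0).tolist())
cv2.imwrite('pics/w7.png',manip.camera('wrist'))
E
```

```text
clock: 17.12
position: [0.5151, -0.0356, 0.1323]
ee_rot: [0.993, 0.115, 0.002, -0.0]
ft_force: [-0.1, -0.3, -1.3]
grip_width: 0.352
clock: 18.12
position: [0.4037, -0.2397, 0.1298]
ee_rot: [0.893, 0.449, -0.0, -0.0]
ft_force: [-0.2, 0.8, -0.4]
grip_width: 0.587
clk 18.12 pos [ 0.4037 -0.2397  0.1298] yaw 53.4 F [-0.2  0.8 -0.4] w 0.587
 shift [0.0007 0.0002 0.1158] turn [-0.001  0.    -0.002]
[[268.0, 221.0], [268.0, 170.0], [250.0, 170.0], [251.0, 221.0], [271.0, 220.0], [248.0, 220.0], [247.0, 147.0], [300.0, 147.0]]
```

View pics/w7.png

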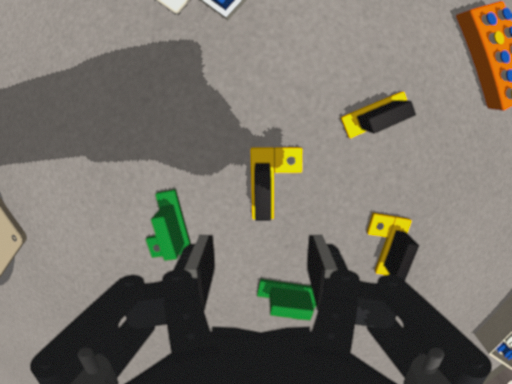

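```bash
python3 -m handwheel '[[[0,0,0.03,0,0,0,0.05],[0,0,0.06,0,0,0,0.05],[0,0,0.085,0,0,0,0.05],[0,0,0.1,0,0,0,0.05],[0,0,0.11,0,0,0,0.05],[0,0,0.116,0,0,0,0.05],[0,0,0.116,0,0,0,0.05]]]' 50
python3 -m handwheel '[[[0,0,0,0,0,0,0.005],[0,0,0,0,0,0,0.005],[0,0,0,0,0,0,0.005],[0,0,0,0,0,0,0.005],[0,0,0,0,0,0,0.005],[0,0,0,0,0,0,0.005]]]' 50
python3 -m handwheel '[[[0,0,-0.01,0,0,0,0.005],[0,0,-0.03,0,0,0,0.005],[0,0,-0.06,0,0,0,0.005],[0,0,-0.09,0,0,0,0.005],[0,0,-0.11,0,0,0,0.005],[0,0,-0.116,0,0,0,0.005]]]' 50
python3 -c "
from h import *
plan(.6152,-.0120,.13,13.2)"
```

```text
clock: 19.05
position: [0.4046, -0.2391, 0.0144]
ee_rot: [0.893, 0.45, 0.0, -0.0]
ft_force: [0.5, 0.4, -0.4]
grip_width: 0.583
clock: 19.8
position: [0.4049, -0.2392, 0.0147]
ee_rot: [0.893, 0.45, 0.0, 0.0]
ft_force: [-0.8, 1.2, 6.9]
grip_width: 0.158
clock: 20.55
position: [0.4049, -0.2393, 0.1315]
ee_rot: [0.893, 0.45, 0.001, 0.0]
ft_force: [0.6, 0.6, -0.6]
grip_width: 0.155
clk 20.55 pos [ 0.4049 -0.2393  0.1315] yaw 53.5 F [ 0.6  0.6 -0.6] w 0.155
 shift [0.3078 0.0338 0.002 ] turn [ 0.001 -0.002  0.703]
```

```bash
python3 -m handwheel '[[[0.015,0.002,0,0,0,0.05,0.005],[0.055,0.006,0,0,0,0.15,0.005],[0.105,0.012,0,0,0,0.27,0.005],[0.155,0.017,0,0,0,0.39,0.005],[0.205,0.023,0,0,0,0.51,0.005],[0.255,0.029,0,0,0,0.61,0.005],[0.29,0.0325,0,0,0,0.68,0.005],[0.3081,0.0345,0,0,0,0.703,0.005]]]' 50
python3 -m handwheel '[[[0,0,0,0,0,0,0.005],[0,0,0,0,0,0,0.005]]]' 50
python3 -c "
from h import *
plan(.6152,-.0121,.025,13.2)
cv2.imwrite('pics/w8.png',manip.camera('wrist'))"
```

```text
clock: 21.55
position: [0.6158, -0.0103, 0.1291]
ee_rot: [0.993, 0.116, -0.001, 0.0]
ft_force: [0.3, -0.6, -0.8]
grip_width: 0.156
clock: 21.8
position: [0.6145, -0.014, 0.1303]
ee_rot: [0.993, 0.114, -0.0, 0.0]
ft_force: [0.3, 0.4, -1.2]
grip_width: 0.15
clk 21.80 pos [ 0.6145 -0.014   0.1303] yaw 13.1 F [ 0.3  0.4 -1.2] w 0.150
 shift [ 0.0011 -0.0017  0.1053] turn [ 0.     0.001 -0.001]
```

View pics/w8.png

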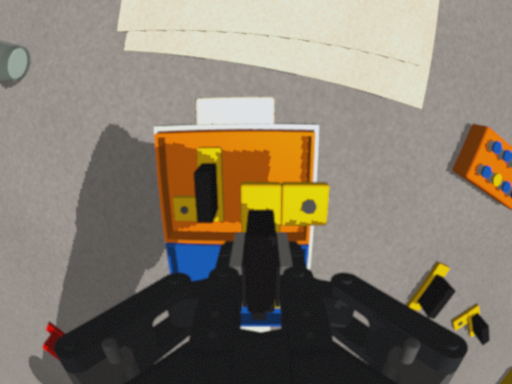

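```bash
python3 -m handwheel '[[[0,0,0.02,0,0,0,0.005],[0,0,0.05,0,0,0,0.005],[0,0,0.075,0,0,0,0.005],[0,0,0.09,0,0,0,0.005],[0,0,0.098,0,0,0,0.005],[0,0,0.102,0,0,0,0.005],[0,0,0.1035,0,0,0,0.005],[0,0,0.1035,0,0,0,0.005]]]' 50
python3 -m handwheel '[[[0,0,0.001,0,0,0,0.005],[0,0,0.002,0,0,0,0.005],[0,0,0.0025,0,0,0,0.005],[0,0,0.0025,0,0,0,0.005]]]' 50
```

```text
clock: 22.85
position: [0.6157, -0.0119, 0.0272]
ee_rot: [0.993, 0.115, 0.0, -0.0]
ft_force: [0.2, 0.5, 0.3]
grip_width: 0.152
clock: 23.35
position: [0.6155, -0.0119, 0.0248]
ee_rot: [0.993, 0.115, 0.0, -0.0]
ft_force: [-1.7, 1.1, 4.9]
grip_width: 0.156
```

```bash
python3 -m handwheel '[[[0,0,0,0,0,0,0.02],[0,0,0,0,0,0,0.03],[0,0,0,0,0,0,0.03],[0,0,-0.005,0,0,0,0.03],[0,0,-0.03,0,0,0,0.03],[0,0,-0.07,0,0,0,0.03],[0,0,-0.1,0,0,0,0.03],[0,0,-0.106,0,0,0,0.03]]]' 50
python3 -m handwheel '[[[-0.01,0.015,0,0,0,-0.02,0.05],[-0.035,0.052,0,0,0,-0.08,0.05],[-0.067,0.1,0,0,0,-0.16,0.05],[-0.099,0.148,0,0,0,-0.24,0.05],[-0.131,0.196,0,0,0,-0.32,0.05],[-0.163,0.244,0,0,0,-0.4,0.05],[-0.193,0.289,0,0,0,-0.47,0.05],[-0.213,0.318,0,0,0,-0.52,0.05]]]' 50
python3 -m handwheel '[[[0,0,0,0,0,0,0.05],[0,0,0,0,0,0,0.05]]]' 50
python3 - <<'E'
from h import *
plan(.4767,-.3811,.13,43.3)
M=Ro.from_euler("z",43.3,degrees=True).as_matrix()
print(wproj(np.array([(-22,-7,42),(22,-7,42),(22,7,42),(-22,7,42),(-35,-11,8),(-35,11,8),(35,-11,8),(35,37,8)])/1e3@M.T+[.4767,-.3811,0]).round(0).tolist())
cv2.imwrite('pics/w9.png',manip.camera('wrist'))
E
```

```text
clock: 24.35
position: [0.6166, -0.0121, 0.1327]
ee_rot: [0.993, 0.115, 0.002, -0.0]
ft_force: [0.2, 0.3, -0.6]
grip_width: 0.352
clock: 25.35
position: [0.4788, -0.3728, 0.1297]
ee_rot: [0.931, 0.366, -0.001, -0.0]
ft_force: [0.2, 0.2, -0.5]
grip_width: 0.581
clock: 25.6
position: [0.481, -0.3694, 0.1296]
ee_rot: [0.93, 0.367, -0.0, -0.001]
ft_force: [0.9, 0.9, 0.5]
grip_width: 0.588
clk 25.60 pos [ 0.481  -0.3694  0.1296] yaw 43.0 F [0.9 0.9 0.5] w 0.588
 shift [-0.0111  0.0056 -0.0004] turn [-0.001 -0.    -0.005]
[[274.0, 234.0], [275.0, 185.0], [257.0, 185.0], [258.0, 234.0], [277.0, 231.0], [254.0, 231.0], [278.0, 160.0], [224.0, 161.0]]
```

View pics/w9.png

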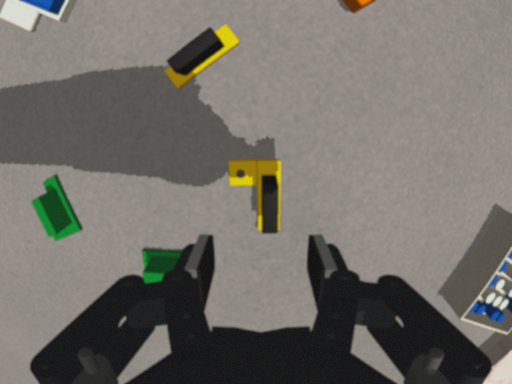

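```bash
python3 -m handwheel '[[[-0.0101,0.0064,0.02,0,0,-0.005,0.05],[-0.0101,0.0064,0.055,0,0,-0.005,0.05],[-0.0101,0.0064,0.085,0,0,-0.005,0.05],[-0.0101,0.0064,0.1,0,0,-0.005,0.05],[-0.0101,0.0064,0.11,0,0,-0.005,0.05],[-0.0101,0.0064,0.116,0,0,-0.005,0.05],[-0.0101,0.0064,0.116,0,0,-0.005,0.05]]]' 50
python3 -m handwheel '[[[0,0,0,0,0,0,0.005],[0,0,0,0,0,0,0.005],[0,0,0,0,0,0,0.005],[0,0,0,0,0,0,0.005],[0,0,0,0,0,0,0.005],[0,0,0,0,0,0,0.005]]]' 50
python3 -m handwheel '[[[0,0,-0.01,0,0,0,0.005],[0,0,-0.03,0,0,0,0.005],[0,0,-0.06,0,0,0,0.005],[0,0,-0.09,0,0,0,0.005],[0,0,-0.11,0,0,0,0.005],[0,0,-0.116,0,0,0,0.005]]]' 50
python3 -m handwheel '[[[0,0,0,0,0,0,0.005],[0,0,0,0,0,0,0.005]]]' 50
python3 -c "
from h import *
plan(.5038,.0071,.13,13.2)"
```

```text
clock: 26.52
position: [0.478, -0.3819, 0.0145]
ee_rot: [0.929, 0.369, 0.0, 0.0]
ft_force: [-0.3, -0.2, -0.0]
grip_width: 0.585
clock: 27.28
position: [0.4782, -0.3822, 0.0149]
ee_rot: [0.929, 0.369, 0.0, 0.0]
ft_force: [0.0, 0.5, 5.7]
grip_width: 0.158
clock: 28.02
position: [0.4783, -0.3822, 0.1318]
ee_rot: [0.929, 0.369, 0.001, 0.001]
ft_force: [-0.6, -0.7, -0.0]
grip_width: 0.151
clock: 28.28
position: [0.4774, -0.3814, 0.1292]
ee_rot: [0.929, 0.369, -0.001, -0.001]
ft_force: [0.3, 0.5, -1.6]
grip_width: 0.151
clk 28.27 pos [ 0.4774 -0.3814  0.1292] yaw 43.3 F [ 0.3  0.5 -1.6] w 0.151
 shift [ 0.2857 -0.2646 -0.0005] turn [-0.002  0.001  0.525]
```

```bash
python3 -m handwheel '[[[0.01,-0.0093,0,0,0,0.02,0.005],[0.04,-0.037,0,0,0,0.08,0.005],[0.08,-0.074,0,0,0,0.16,0.005],[0.12,-0.111,0,0,0,0.24,0.005],[0.16,-0.148,0,0,0,0.32,0.005],[0.2,-0.185,0,0,0,0.4,0.005],[0.24,-0.222,0,0,0,0.47,0.005],[0.27,-0.25,0,0,0,0.52,0.005]]]' 50
python3 -m handwheel '[[[0,0,0,0,0,0,0.005],[0,0,0,0,0,0,0.005],[0,0,0,0,0,0,0.005]]]' 50
python3 -c "
from h import *
plan(.5038,.0071,.13,13.2)"
```

```text
clock: 29.28
position: [0.5023, -0.0121, 0.1297]
ee_rot: [0.993, 0.118, -0.0, -0.0]
ft_force: [0.8, -0.0, 0.0]
grip_width: 0.154
clock: 29.65
position: [0.5026, -0.0161, 0.1301]
ee_rot: [0.993, 0.117, -0.0, 0.0]
ft_force: [0.2, -0.3, -1.5]
grip_width: 0.159
clk 29.65 pos [ 0.5026 -0.0161  0.1301] yaw 13.4 F [ 0.2 -0.3 -1.5] w 0.159
 shift [ 0.0066 -0.0223  0.0001] turn [0.    0.    0.004]
```

```bash
python3 -m handwheel '[[[0.003,-0.01,0,0,0,0.005,0.005],[0.0064,-0.021,0,0,0,0.005,0.005],[0.0064,-0.021,0,0,0,0.005,0.005],[0.0064,-0.021,0,0,0,0.005,0.005]]]' 50
python3 -c "
from h import *
plan(.5038,.0071,.025,13.2)
cv2.imwrite('pics/w10.png',manip.camera('wrist'))"
```

```text
clock: 30.15
position: [0.5041, 0.0071, 0.1303]
ee_rot: [0.993, 0.115, -0.0, 0.0]
ft_force: [-0.1, -0.4, -1.5]
grip_width: 0.155
clk 30.15 pos [0.5041 0.0071 0.1303] yaw 13.2 F [-0.1 -0.4 -1.5] w 0.155
 shift [-0.0003 -0.      0.1053] turn [0.    0.    0.001]
```

View pics/w10.png

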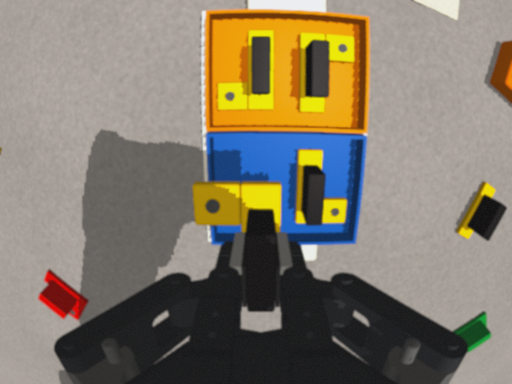

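Three clamps lie flat in their slots (px (260,70), (316,72), (312,190)). The last is held over the free blue slot with its foot to the left. Lowering it.

```bash
python3 -m handwheel '[[[0,0,0.02,0,0,0,0.005],[0,0,0.05,0,0,0,0.005],[0,0,0.075,0,0,0,0.005],[0,0,0.09,0,0,0,0.005],[0,0,0.098,0,0,0,0.005],[0,0,0.102,0,0,0,0.005],[0,0,0.1035,0,0,0,0.005],[0,0,0.1035,0,0,0,0.005]]]' 50
python3 -m handwheel '[[[0,0,0.001,0,0,0,0.005],[0,0,0.002,0,0,0,0.005],[0,0,0.0025,0,0,0,0.005],[0,0,0.0025,0,0,0,0.005]]]' 50
```

```text
clock: 31.2
position: [0.5044, 0.0072, 0.0272]
ee_rot: [0.993, 0.115, 0.0, -0.0]
ft_force: [-0.3, 0.4, -0.6]
grip_width: 0.151
clock: 31.7
position: [0.5043, 0.0073, 0.0248]
ee_rot: [0.993, 0.115, 0.0, -0.0]
ft_force: [-3.3, 1.3, 7.8]
grip_width: 0.155
```

```bash
python3 -m handwheel '[[[0,0,0,0,0,0,0.02],[0,0,0,0,0,0,0.03],[0,0,0,0,0,0,0.03],[0,0,-0.005,0,0,0,0.03],[0,0,-0.03,0,0,0,0.03],[0,0,-0.07,0,0,0,0.03],[0,0,-0.1,0,0,0,0.03],[0,0,-0.13,0,0,0,0.03]]]' 50
python3 -m handwheel '[[[0,-0.03,0,0,0,0,0.03],[-0.01,-0.08,-0.01,0,0,0,0.03],[-0.01,-0.13,-0.02,0,0,0,0.03],[-0.01,-0.18,-0.03,0,0,0,0.03],[-0.01,-0.23,-0.04,0,0,0,0.03],[-0.01,-0.27,-0.05,0,0,0,0.03],[-0.01,-0.29,-0.05,0,0,0,0.03],[-0.01,-0.29,-0.05,0,0,0,0.03]]]' 50
python3 -c "
from h import *
for n in('top','scene'): cv2.imwrite(f'pics/{n}9.png',manip.camera(n))
o=manip.get_obs();print(o['clock'],o['position'],abs(o['joint_velocities']).max())
t=cv2.imread('pics/top9.png')[115:245,130:420];s=cv2.imread('pics/scene9.png')[140:290,90:410]
cv2.imwrite('pics/fin.png',np.vstack([cv2.resize(t,(700,290),interpolation=3),cv2.resize(s,(700,300),interpolation=3)]))"
```

```text
clock: 32.7
position: [0.5041, 0.0071, 0.1557]
ee_rot: [0.993, 0.115, 0.0, -0.0]
ft_force: [0.6, 0.6, -0.6]
grip_width: 0.347
clock: 33.7
position: [0.4278, 0.2875, 0.2039]
ee_rot: [0.993, 0.116, -0.0, 0.0]
ft_force: [-0.2, -0.3, 0.1]
grip_width: 0.352
33.8 [0.42864354 0.28544585 0.20394618] 0.009607459242763728
```

View pics/fin.png

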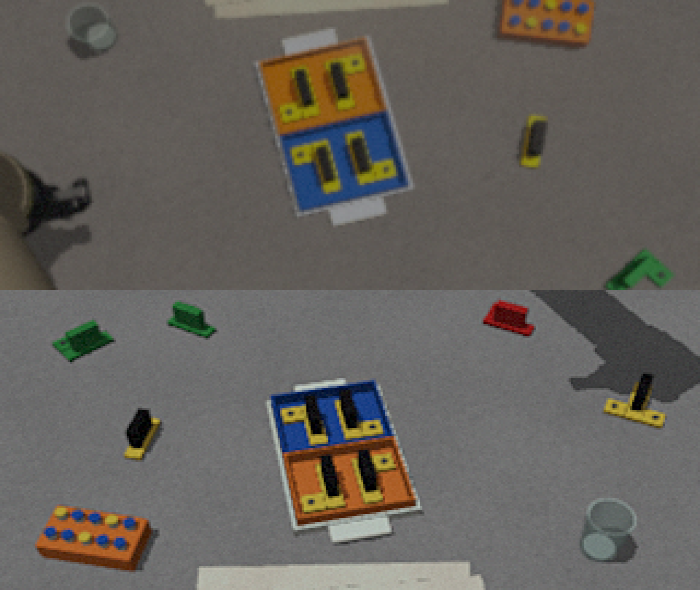

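```bash
python3 - <<'E'
from h import *
a=cv2.imread("pics/scene0.png");b=cv2.imread("pics/scene9.png")
for n,(x0,x1,y0,y1) in dict(tee=(360,400,175,212),straight=(142,168,192,226),rack=(100,165,240,285),beaker=(350,385,240,280)).items():
    A=cv2.cvtColor(a[y0:y1,x0:x1],6).astype(np.float32);B=cv2.cvtColor(b[y0:y1,x0:x1],6).astype(np.float32)
    print(n,"shift px",np.round(cv2.phaseCorrelate(A,B)[0],2))
manip.hand_in(); print(manip.get_obs()["clock"])
E
```

```text
tee shift px [-0.09  0.24]
straight shift px [0.39 0.09]
rack shift px [-0.04  0.52]
beaker shift px [0.06 0.05]
the job is handed in; nothing more can be done
the job is handed in; nothing more can be done
```

Both left-hand clamps are in the blue tray and both right-hand ones in the orange tray. I handed the job in at about 34 s of the 99 s allowed; hand-in gives no verdict.

**Placing:** I picked each clamp up by its fin, lowered it until it touched the tray floor (5–10 N at the wrist), released it and backed off. In each tray the two clamps lie with their feet pointing outward.

**Last checks:**
- The final top and scene pictures show all four lying flat in the right trays with fins up, and the gripper well clear.
- The T clamp, straight clamp, rack and beaker moved by no more than about 0.5 px in the scene view (under 2 mm).
- I judged the final tilt by eye only. The resting height comes from the tool height and contact force at set-down, which agreed with the tray floor to within about 1 mm.

**One disagreement:** the wrist camera put the trays about 2 mm from where the top camera did, within the stated calibration. I split the difference, which the slot clearances easily covered.

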